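# Index the flaring turret and press the pipe end

### The job

On the pipe-flaring machine, turn the turret anticlockwise (seen from above), click by click, until the third punch after the red one - counting clockwise round the turret from the red punch - has clicked in facing the copper pipe; do not run past it, and let go so that it seats. Only then push the slide with the pipe up to that punch and press steadily for about a second with about 15 N (never above 25 N), then draw the slide all the way back and let go. Leave the other things on the bench where they are.

Things in the scene. Friction and masses are not known exactly. Their poses are not given: they have to be found in the camera images.
- flarer: The flaring machine's blue base plate, 150 x 400 mm, bolted down. Origin on the bench under the turret axis; y points from the turret axis along the slide, towards the slide post and pipe; z up. The base reaches from y = -100 to 300 mm.
- turret_axis (a point): Turret: grey drum 120 mm across, vertical axis. This point is on the axis, on the drum's flat top, 90 mm above the bench. Eight level punches stand out round the rim every 45 degrees, 68 mm above the bench, round tips 90 mm from the axis; one is red, with a red bar on the drum top, the others dark. Above the top stand only the handle pin and a 5 mm cap at the centre.
- turret_pin (a point): Upright yellow handle pin fixed on the turret's top, 16 mm in diameter, 45 mm tall (90 to 135 mm above the bench), 46 mm from the turret axis; it goes round with the turret and does not spin in its seat. This point is half-way up the pin.
- turret (a joint): Turret angle (rad), growing anticlockwise from above. Clicks 0.785 apart: at 0 the red punch faces the pipe, at 0.785 the next one clockwise from it, at 1.571 the second, at 2.356 the third. Settles at the start in -0.785, 0 or 0.785. Leaving a click takes about 4 N at the pin, rising to 10-15 N half-way; there it snaps over and is drawn on into the next. Stops: -1.15, 3.25.
- slide_post (a point): Upright yellow post on the slide (grey clamp block 50 x 60 mm, top 90 mm above the bench); 18 mm in diameter, 45 mm tall (90 to 135 mm above the bench). This point is half-way up the post; with the slide back it is 185 mm from the turret axis along the base's y. Pushed straight towards the turret axis it advances the pipe.
- carriage (a joint): Slide travel (m) towards the turret: 0 = fully back (start), at most 0.048; drags with 2 N. It holds a copper pipe, 16 mm in diameter, 68 mm above the bench, aimed at the turret axis. How far the pipe stands out varies and is not measured: it meets the facing punch at a travel between 0.013 and 0.037, hard, with no spring.
- fluid: White plastic bottle, 68 mm across, 170 mm tall, upright, yellow cap. Origin under its centre. Leave alone.
- wrench: Steel wrench 170 mm long, lying on the bench on the robot's side of the machine. Leave alone.
- nut_tin: Small open steel cup, 64 mm across, 40 mm tall, beyond the machine. Origin under its centre. Leave alone.
- driver: Screwdriver with an orange handle, lying on the bench. Leave alone.
- tape: Yellow tape measure, 65 x 35 x 60 mm. Origin under its centre. Leave alone.
- offcut: Wooden strip, 160 x 30 x 16 mm, lying flat. Leave alone.

How it is judged:
On the way, in this order (a step that is already met when the one before it is completed fails the run):
1. the turret has clicked in with the third punch after the red one facing the pipe, let go and at rest, the slide still back (value of joint turret between 2.286 and 2.426 rad and velocity of joint turret between -0.1 and 0.1 rad/s and contact force between the fingers and turret below 0.5 N and value of joint carriage below 0.01 m), for 0.3 s.
2. the pipe is pressed on that punch with more than 10 N for half a second (value of joint turret between 2.286 and 2.426 rad and contact force between carriage and turret above 10 N), for 0.5 s.
At the end, for the whole second after the job is handed in: The third punch after the red one is clicked in, facing the pipe (turret joint at 2.356 within 0.07 rad, at rest), the slide is drawn back to within 6 mm of its back stop, and everything is let go (value of joint turret between 2.286 and 2.426 rad and velocity of joint turret between -0.1 and 0.1 rad/s and value of joint carriage below 0.006 m and contact force between the fingers and anything else below 0.5 N); the robot touches nothing.
It fails at once if the pipe pressed on a punch with more than 25 N (contact force between carriage and turret above 25 N).
It fails at once if the pipe pressed on the turret while another punch, or none, faces it (contact force between carriage and turret above 2 N and (value of joint turret below 2.156 rad or value of joint turret above 2.556 rad)).
It fails at once if the turret run more than half a click past the third punch (value of joint turret above 2.776 rad).
It fails at once if another thing on the bench moved by more than 30 mm (distance of any of fluid, wrench, nut_tin, driver, tape, offcut from where it was at the start of the episode above 0.03 m).
It also fails if it takes over 72 s, if anything falls off the work surface, if the arm or the gripper's body presses on something with over 40 N, if the wrist force passes 120 N, or if a joint passes its speed limit or range.

### The arm

A 7-joint arm with a two-finger parallel gripper is mounted at the origin on the work surface. World frame = base frame: x ahead of the robot, y to its left, z up, the work surface at z = 0. Lengths are in m, angles in rad, forces in N, time in s.
With the tool pointing down it reaches from about 0.425 to 1.025 m from the base axis. Payload 9.4 kg.
Tool frame: the origin (TCP) lies at the very end of the fingers, on their centre line; the grasp point (between the pads) lies ctrl.hold_point_z behind it (ctrl.hold_point_z is the distance from the TCP to the grasp point, in m); z points along the fingers, y is the direction in which the jaws open and shut (so a half turn about z gives the same grasp; the last joint's range is limited). The gripper opens to 93 mm and grips with 3 to 60 N. Pads are 15 mm wide; open, the fingers measure 128 mm over their backs; the gripper's body (75 mm by 188 mm) begins 65 mm behind the grasp point.
Start: joints at [1.057, 0.599, -0.003, 1.599, 0.002, 0.943, -0.08], TCP at [0.307, -0.657, 0.219] pointing down, gripper open.
Joint ranges: [-2.57, 2.57], [-0.35, 1.97], [-1.29, 1.29], [0.11, 2.56], [-1.05, 4.19], [0.11, 1.86], [-2.63, 2.63]. Speed limits (rad/s): [2.22, 2.22, 3.01, 3.01, 3.14, 3.14, 3.14].

### API

Orientations are given as a rotation vector (axis times angle).
In Python, from cell import ctrl gives the robot as it stands. The module is installed in compiled form; this text tells all that it offers.
- The arm moves only by the tool move_arm, never from a script. Its argument "motion" is a list of rows, each a list of 7 numbers: the shift along the tool's x, y, z in m, then the turn, a rotation vector about the tool's x, y, z in rad, then the finger opening in m, from 0 to 0.093. In form: [[tx, ty, tz, ax, ay, az, claw], ...]. A call has 1 to 10 rows; each row shifts and turns the commanded pose from where the row before left it, along the tool's axes as they then stand; what a row does not reach is not made up. A row lasts 1/12 s, in which the tool goes at most 41.7 mm and 7.16 degrees, less where a joint would pass 70% of its speed; a pose out of reach is approached as far as the arm can. A call is refused whole if a number of a shift passes 0.0417 or a number of a turn 0.125, either way. A call with a gripper value outside its range is refused whole. The fingers move at their own pace and stop on an object; "squeeze" is the grip in N (left out, the last holds). Time passes only in rows, so rows that do not move let the fingers close. It gives the time, the measured TCP pose, the force and the opening at its end, in the units of the state.
- ctrl.get_obs(): the state, without advancing time (a new reading comes with each control period).
- ctrl.grab_frame(name): name is "side" or "top"; returns the picture (420x560x3 uint8, red, green, blue); there is no depth.
- ctrl.camera_params(name): a dict with "fx", "fy", "cx", "cy" (pixels), "distortion" ([k1, k2, p1, p2, k3] as OpenCV has them; the pictures are not rectified), "view" (4x4, takes a point from world to camera coordinates). Camera axes: x right, y down, z forward; pixel columns grow to the right and rows downward; lengths in m; the calibration is good to about 2 mm. A picture is of the moment at which its call begins. camera_params takes no time and is no camera call.
- ctrl.finish_job(): hands the job in, once; it reports no verdict.
The state is a dict: "clock": time; "joint_positions": joint angles; "joint_vel": joint speeds; "joint_efforts": joint torques, N m; "tool_pos": TCP position; "tcp_rot": TCP orientation; "contact_force": force on the tool from outside, world axes, zero at the start; "ft_torque": the same for the moment, N m; "width": opening from 0.0 (shut) to 1.0 (fully open).
Only numpy, scipy, OpenCV 4.12 (cv2) and the standard library are available. Lean on these libraries where they do the work, as an engineer would, in place of code of your own. Each camera call takes 0.05 s, during which the arm holds its last target. There are 200 camera calls.

## Working session

There is one attempt and no reset: what is moved stays moved. The work goes in short steps, Python scripts to look and compute and a tool call to move; the robot and the scene stay as the last step left them, time stands still between calls to the robot, and variables do not carry over. Pictures are saved under pics/ and viewed, about 8 in all and at most 12, crops included, and the job is handed in when it is done.

Besides the shell and the picture viewer there is one more tool, called as a command line: name --pt "numbers of a row" for each row, then --argument value for the rest. move_arm: Moves the arm, as the interface text tells. Its arguments: {"type":"object","properties":{"motion":{"type":"array"},"squeeze":{"type":"number"}},"required":["motion"]}

```bash
mkdir -p pics
python3 - <<'E'
from cell import ctrl
import cv2
print(ctrl.get_obs(), ctrl.hold_point_z)
for n in("side","top"):
    p=ctrl.camera_params(n); print(n,p)
    cv2.imwrite(f"pics/{n}0.png",cv2.cvtColor(ctrl.grab_frame(n),cv2.COLOR_RGB2BGR))
E
```

```text
{'clock': 0.0, 'joint_positions': array([ 1.05730635,  0.60012092, -0.00253163,  1.60013032,  0.00178139,
        0.94289646, -0.07983077]), 'joint_vel': array([ 7.97316948e-05, -7.36226456e-04, -9.54996674e-04,  2.78448744e-04,
        4.64222472e-04,  6.89731453e-04,  1.06624726e-03]), 'joint_efforts': array([ 6.48559690e-04, -7.65060711e+01,  1.49759866e+00, -2.52352309e+01,
       -5.24031452e-02,  1.70224754e-02,  1.65749761e-04]), 'tool_pos': array([ 0.30647261, -0.656497  ,  0.21776301]), 'tcp_rot': array([-3.06552009e+00, -6.80357023e-01,  7.31770722e-04]), 'contact_force': array([0.53842129, 0.43036576, 0.9438652 ]), 'ft_torque': array([ 0.01646549, -0.01411046, -0.00091774]), 'width': 1.0009774824518496} 0.0188
side {'fx': 527.6886874217647, 'fy': 527.6886874217647, 'cx': 278.22044437770484, 'cy': 207.18889309954858, 'distortion': array([-0.07499567,  0.        ,  0.        ,  0.        ,  0.        ]), 'view': array([[ 0.98974419, -0.14240048,  0.01133749, -0.52715712],
       [-0.09063469, -0.68732738, -0.72067082,  0.12444262],
       [ 0.11041643,  0.71225219, -0.6931847 ,  1.61252428],
       [ 0.        ,  0.        ,  0.        ,  1.        ]])}
top {'fx': 513.4437025590149, 'fy': 513.4437025590149, 'cx': 292.4531422745172, 'cy': 203.26984356415423, 'distortion': array([-0.08571473,  0.        ,  0.        ,  0.        ,  0.        ]), 'view': array([[-0.00687186, -0.99984918,  0.01594985, -0.01619871],
       [-0.98626572,  0.00414456, -0.16511434,  0.54102269],
       [ 0.16502334, -0.01686543, -0.98614545,  1.36390786],
       [ 0.        ,  0.        ,  0.        ,  1.        ]])}
```

View pics/top0.png

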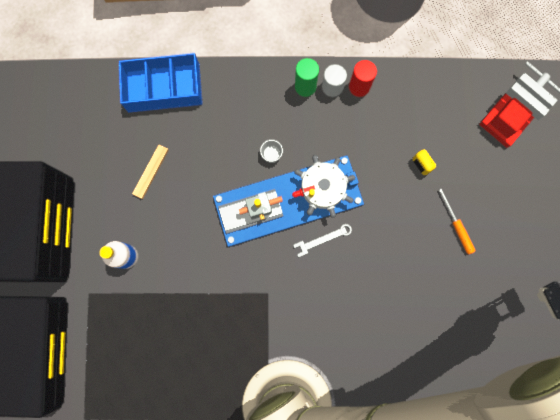

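View pics/side0.png

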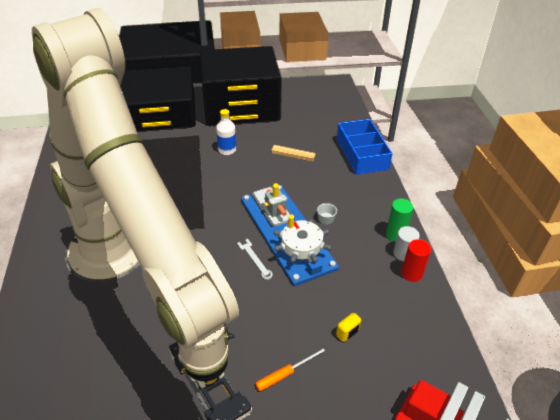

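Both views show the machine, with the turret near (325,186) in the top view and the slide to its left (+y world). The red punch is close to the pipe side. I'll crop in and measure.

```bash
cat > h.py <<'E'
import cv2, numpy as np
from cell import ctrl
P={n:ctrl.camera_params(n) for n in("side","top")}
def grab(n,f=None):
    im=cv2.cvtColor(ctrl.grab_frame(n),cv2.COLOR_RGB2BGR)
    if f: cv2.imwrite(f,im)
    return im
def ray(n,uv):
    p=P[n];K=np.array([[p['fx'],0,p['cx']],[0,p['fy'],p['cy']],[0,0,1]])
    q=cv2.undistortPoints(np.array([[uv]],float),K,p['distortion'])[0,0]
    R,t=p['view'][:3,:3],p['view'][:3,3]
    return -R.T@t, R.T@np.array([*q,1])
def onz(n,uv,z):
    o,d=ray(n,uv);return o+d*(z-o[2])/d[2]
def tri(a,b):
    (o1,d1),(o2,d2)=ray("top",a),ray("side",b)
    s=np.linalg.lstsq(np.c_[d1,-d2],o2-o1,rcond=None)[0]
    x,y=o1+d1*s[0],o2+d2*s[1];return (x+y)/2,np.linalg.norm(x-y)
def blobs(im,lo,hi,mina=6):
    m=cv2.inRange(cv2.cvtColor(im,cv2.COLOR_BGR2HSV),np.array(lo),np.array(hi))
    n,l,s,c=cv2.connectedComponentsWithStats(m)
    return [(c[i].round(1).tolist(),s[i].tolist()) for i in range(1,n) if s[i][4]>=mina]
E
python3 - <<'E'
from h import *
t=cv2.imread("pics/top0.png");s=cv2.imread("pics/side0.png")
a=cv2.resize(t[145:255,205:370],None,fx=4.8,fy=4.8,interpolation=cv2.INTER_CUBIC)
cv2.imwrite("pics/tc.png",a)
b=cv2.resize(s[175:285,230:345],None,fx=5,fy=5,interpolation=cv2.INTER_CUBIC)
cv2.imwrite("pics/sc.png",b)
for n,i,(x0,y0,x1,y1) in(("top",t,(205,145,370,255)),("side",s,(230,175,345,285))):
    for nm,lo,hi in(("yel",(20,120,100),(34,255,255)),("red",(0,170,90),(6,255,255)),("blue",(100,150,60),(120,255,255))):
        for c,st in blobs(i,lo,hi):
            if x0<c[0]<x1 and y0<c[1]<y1: print(n,nm,c,st)
E
```

```text
top yel [311.1, 192.4] [309, 189, 5, 8, 33]
top yel [257.1, 202.7] [254, 199, 7, 9, 46]
top yel [261.6, 216.8] [260, 215, 4, 4, 12]
top red [298.2, 192.8] [293, 189, 10, 7, 39]
top red [307.2, 188.7] [305, 188, 6, 3, 9]
top blue [330.8, 161.0] [328, 160, 6, 3, 12]
top blue [350.5, 180.4] [339, 161, 22, 38, 323]
top blue [303.6, 169.2] [301, 168, 6, 3, 13]
top blue [272.6, 207.2] [213, 172, 117, 74, 2662]
top blue [345.6, 205.9] [334, 200, 29, 13, 183]
side yel [275.4, 189.5] [273, 183, 6, 14, 76]
side yel [265.7, 203.4] [264, 202, 4, 4, 9]
side yel [290.6, 220.9] [288, 215, 6, 13, 57]
side red [295.6, 224.8] [294, 222, 5, 6, 17]
side blue [292.8, 207.4] [281, 188, 24, 33, 202]
side blue [288.8, 249.2] [241, 195, 98, 91, 1854]
```

View pics/tc.png

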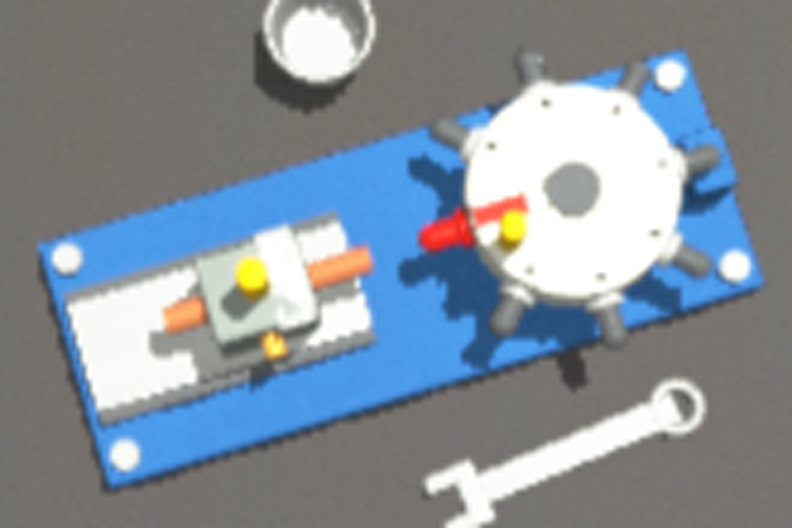

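View pics/sc.png

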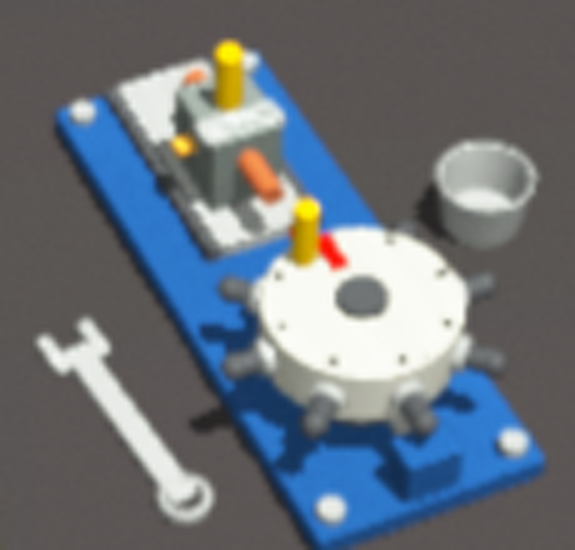

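Top view: the red punch points at the pipe, so the turret is at 0 and needs three clicks. The pin is just on the robot's side of the red bar, at top (311.1,192.4) and side (290.6,220.9). The post is at top (257,203) and side (275.4,189.5). The cap is at top (324.2,184.2).

Run:
```python
from h import *
ax=(324.2,184.2);axs=(302.4,234.4)
A,e=tri(ax,axs);print("axis tri",A,e,"onz",onz("top",ax,.095),onz("side",axs,.095))
# pin tops: top-view crop pin top disc (513,224)?, post top disc (252,272)
for nm,t,s in(("pin",(311.1,192.4),(290.6,220.9)),("post",(257.1,202.7),(275.4,189.5))):
    X,e=tri(t,s);print(nm,X,e,"side@.1125",onz("side",s,.1125),"top@.1125",onz("top",t,.1125), "top@.135",onz("top",t,.135))
C=[(67,258),(124,455),(669,75),(735,266)]
W=[onz("top",(u/4.8+205,v/4.8+145),.018) for u,v in C];print(np.round(W,4))
a=(W[0]+W[1])/2;b=(W[2]+W[3])/2;d=a-b;print("base len",np.linalg.norm(d),"yaw of +y",np.degrees(np.arctan2(d[1],d[0])))
print("post-axis",*(onz("top",(257.1,202.7),.12)-onz("top",ax,.095)))
for (u,v),z in(((435,238),.068),((165,320),.068),((368,262),.068)): print(onz("top",(u/4.8+205,v/4.8+145),z))
```

```text
axis tri [ 0.58676517 -0.10400437  0.08720483] 0.0027305076233457887 onz [ 0.58376902 -0.10335226  0.095     ] [ 0.58654544 -0.11091267  0.095     ]
pin [ 0.55853993 -0.06724539  0.11073478] 0.0002673410370204536 side@.1125 [ 0.55807836 -0.0689842   0.1125    ] top@.1125 [ 0.55834226 -0.0671504   0.1125    ] top@.135 [ 0.55408872 -0.06592993  0.135     ]
post [0.53245369 0.07429374 0.11127007] 0.0013877316576329 side@.1125 [0.5329577  0.07307264 0.1125    ] top@.1125 [0.53154244 0.0742182  0.1125    ] top@.135 [0.52774499 0.0730328  0.135     ]
[[ 0.5592  0.1861  0.018 ]
 [ 0.4438  0.1514  0.018 ]
 [ 0.6679 -0.1683  0.018 ]
 [ 0.5528 -0.2043  0.018 ]]
base len 0.37135178476251607 yaw of +y 107.0475526294884
post-axis -0.053492396852859225 0.17717532495191768 0.025000000000000133
[ 0.560899   -0.02755905  0.068     ]
[0.51479479 0.1241312  0.068     ]
[0.54731342 0.01026576 0.068     ]
```

The measurements agree: the axis is at (0.5855,-0.1038) and the base +y yaw is 107°. The pin is 46 mm from the axis at bearing 126.6°, and the post is 185 mm out. I'll traverse above the pin, yaw so the jaws lie along the tangent, then drop down and cage it.

move_arm --pt "0.0238 -0.0214 0 0 0 0 0.03" --pt "0.0238 -0.0214 0 0 0 0 0.03" --pt "0.0238 -0.0214 0 0 0 0 0.03" --pt "0.0238 -0.0214 0 0 0 0 0.03" --pt "0.0238 -0.0214 0 0 0 0 0.03" --pt "0.0238 -0.0214 0 0 0 0 0.03" --pt "0.0238 -0.0214 0 0 0 0 0.03" --pt "0.0238 -0.0214 0 0 0 0 0.03" --pt "0.0238 -0.0214 0 0 0 0 0.03" --pt "0.0238 -0.0214 0 0 0 0 0.03" --squeeze 5

```text
clock: 0.93
tool_pos: [0.432, -0.3608, 0.2184]
tcp_rot: [-3.067, -0.68, 0.001]
contact_force: [-0.2, -1.0, -0.1]
width: 0.345
```

move_arm --pt "0.0238 -0.0214 0 0 0 0 0.03" --pt "0.0238 -0.0214 0 0 0 0 0.03" --pt "0.0238 -0.0214 0 0 0 0 0.03" --pt "0.0238 -0.0214 0 0 0 0 0.03" --pt "0.0238 -0.0214 0 0 0 0 0.03" --pt "0.0238 -0.0214 0 0 0 0 0.03" --pt "0.0238 -0.0214 0 0 0 0 0.03" --pt "0.0238 -0.0214 0 0 0 0 0.03" --pt "0.0238 -0.0214 0 0 0 0 0.03" --pt "0.0238 -0.0214 0 0 0 0 0.03"

```text
clock: 1.77
tool_pos: [0.5571, -0.0662, 0.2184]
tcp_rot: [-3.067, -0.681, 0.001]
contact_force: [1.7, -0.4, 0.2]
width: 0.323
```

move_arm --pt "0 0 0 0 0 0.114 0.03" --pt "0 0 0 0 0 0.114 0.03" --pt "0 0 0 0 0 0.114 0.03" --pt "0 0 0 0 0 0.114 0.03" --pt "0 0 0 0 0 0.114 0.03" --pt "0 0 0 0 0 0.114 0.03" --pt "0 0 0 0 0 0.114 0.03" --pt "0 0 0 0 0 0.114 0.03" --pt "0 0 0 0 0 0.114 0.03" --pt "0 0 0 0 0 0.114 0.03"

```text
clock: 2.6
tool_pos: [0.5567, -0.0677, 0.2184]
tcp_rot: [2.946, -1.09, -0.001]
contact_force: [-0.5, 0.7, -0.2]
width: 0.326
```

```bash
cat >> h.py <<'E'
from scipy.spatial.transform import Rotation as Ro
def want(pos,ydeg):
    "remaining tool-frame shift and turn to reach pos with tool y at bearing ydeg, z down"
    o=ctrl.get_obs();R=Ro.from_rotvec(o['tcp_rot'])
    y=np.array([np.cos(np.radians(ydeg)),np.sin(np.radians(ydeg)),0]);z=np.array([0,0,-1.])
    G=Ro.from_matrix(np.c_[np.cross(y,z),y,z])
    yv=R.as_matrix()[:,1]
    print("t",o['clock'],"pos",o['tool_pos'].round(4),"ybear",np.degrees(np.arctan2(yv[1],yv[0])).round(2),"q7",o['joint_positions'][6].round(2),"F",o['contact_force'].round(2),"w",(o['width']*93).round(2))
    print("shift",R.inv().apply(np.array(pos)-o['tool_pos']).round(4),"turn",(R.inv()*G).as_rotvec().round(4))
E
python3 -c "
from h import *
want((.558,-.068,.1),-143.4)"
```

```text
Traceback (most recent call last):
  File "h.py", line 30, in want
    print("t",o['clock'],"pos",o['tool_pos'].round(4),"ybear",np.degrees(np.arctan2(yv[1],yv[0])).round(2),"q7",o['joint_positions'][6].round(2),"F",o['contact_force'].round(2),"w",(o['width']*93).round(2))
                                                                                                                                                                                     ^^^^^^^^^^^^^^^^^^^^^
AttributeError: 'float' object has no attribute 'round'
```

```bash
sed -i "s/(o\['width'\]\*93).round(2)/round(o['width']*93,2)/" h.py
python3 -c "
from h import *
want((.558,-.068,.1),-143.4)"
```

```text
t 2.6 pos [ 0.5567 -0.0677  0.2184] ybear -130.61 q7 -2.1 F [-0.48  0.74 -0.2 ] w 30.32
shift [ 0.0012 -0.0006  0.1184] turn [0.0004 0.0004 0.2233]
```

move_arm --pt "0.0012 -0.0006 0 0 0 0.112 0.03" --pt "0 0 0 0 0 0.112 0.03" --pt "0 0 0.02 0 0 0 0.03" --pt "0 0 0.02 0 0 0 0.03" --pt "0 0 0.02 0 0 0 0.03" --pt "0 0 0.015 0 0 0 0.03" --pt "0 0 0.01 0 0 0 0.03" --pt "0 0 0.01 0 0 0 0.03"

```text
clock: 3.27
tool_pos: [0.558, -0.068, 0.1227]
tcp_rot: [2.81, -1.405, -0.001]
contact_force: [0.0, 0.2, 0.1]
width: 0.322
```

move_arm --pt "0 0 0.01 0 0 0 0.03" --pt "0 0 0.01 0 0 0 0.03" --pt "0 0 0 0 0 0 0.02" --pt "0 0 0 0 0 0 0.02" --pt "0 0 0 0 0 0 0.02"

```text
clock: 3.68
tool_pos: [0.5585, -0.0682, 0.104]
tcp_rot: [-2.81, 1.405, -0.001]
contact_force: [1.3, -0.5, 0.5]
width: 0.222
```

```bash
python3 -c "
from h import *
want((.558,-.068,.1),-143.4)
a=grab('side');b=grab('top')
c=lambda i:cv2.resize(i,(400,330),interpolation=cv2.INTER_CUBIC)
cv2.imwrite('pics/j1.png',np.hstack([c(a[160:270,230:363]),c(b[140:250,240:373])]))"
```

```text
t 3.6833 pos [ 0.5585 -0.0682  0.104 ] ybear -143.13 q7 -2.21 F [ 1.3  -0.46  0.47] w 20.64
shift [-0.0005  0.0003  0.004 ] turn [-0.0003 -0.0003  0.0047]
```

View pics/j1.png

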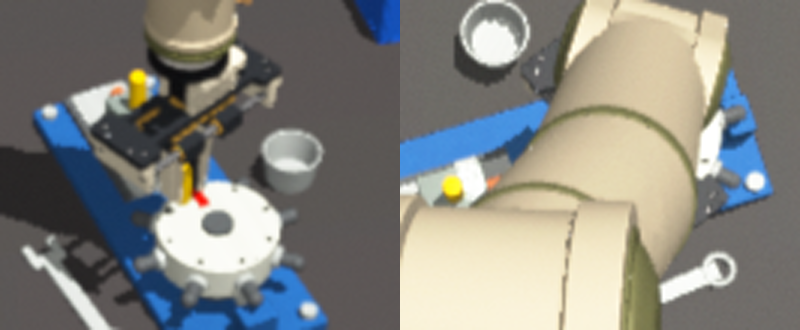

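The side view shows the yellow pin between the two fingers with the red bar beside it, so it is caged. Now the first click: a 45° arc in 10 rows.

move_arm --pt "0.00014 0.0036 0 0 0 -0.0785 0.02" --pt "0.00014 0.0036 0 0 0 -0.0785 0.02" --pt "0.00014 0.0036 0 0 0 -0.0785 0.02" --pt "0.00014 0.0036 0 0 0 -0.0785 0.02" --pt "0.00014 0.0036 0 0 0 -0.0785 0.02" --pt "0.00014 0.0036 0 0 0 -0.0785 0.02" --pt "0.00014 0.0036 0 0 0 -0.0785 0.02" --pt "0.00014 0.0036 0 0 0 -0.0785 0.02" --pt "0.00014 0.0036 0 0 0 -0.0785 0.02" --pt "0.00014 0.0036 0 0 0 -0.0785 0.02"

```text
clock: 4.62
tool_pos: [0.5447, -0.096, 0.1049]
tcp_rot: [-3.132, 0.214, -0.013]
contact_force: [8.5, 8.8, -3.0]
width: 0.562
```

move_arm --pt "0 0 0 0 0 0 0.02" --pt "0 0 0 0 0 0 0.02" --pt "0 0 0 0 0 0 0.02"

```text
clock: 4.87
tool_pos: [0.5442, -0.0958, 0.1049]
tcp_rot: [-3.131, 0.22, -0.011]
contact_force: [7.2, 9.6, -1.3]
width: 0.553
```

```bash
python3 -c "
from h import *
a=np.radians(126.6+45)
want((.5855+.046*np.cos(a),-.1038+.046*np.sin(a),.104),171.6+90)
a=grab('side')
cv2.imwrite('pics/j2.png',cv2.resize(a[160:290,230:363],(520,508),interpolation=cv2.INTER_CUBIC))"
```

```text
t 4.8667 pos [ 0.5442 -0.0958  0.1049] ybear -98.03 q7 -1.63 F [ 7.21  9.55 -1.26] w 51.39
shift [-0.004   0.0018  0.0008] turn [-0.0031 -0.0068  0.0065]
```

View pics/j2.png

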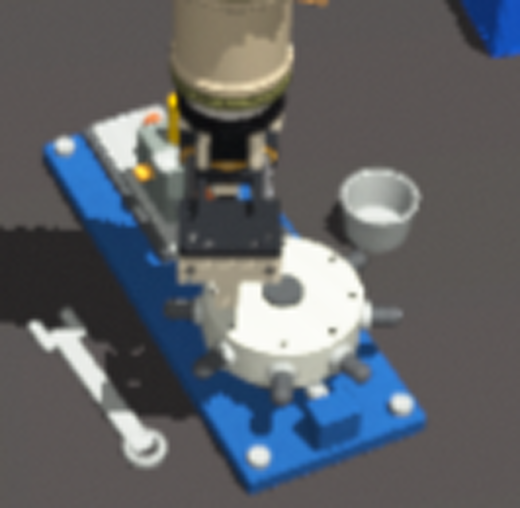

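The 5 N grip let the fingers be forced apart (51 mm), so the pin is held back just before half-way. I'll stiffen the jaws so they return to 20 mm and bring the pin over the click.

move_arm --pt "0 0 0 0 0 0 0.045" --pt "0 0 0 0 0 0 0.04" --pt "0 0 0 0 0 0 0.034" --pt "0 0 0 0 0 0 0.028" --pt "0 0 0 0 0 0 0.022" --pt "0 0 0 0 0 0 0.022" --pt "0 0 0 0 0 0 0.022" --squeeze 45

```text
clock: 5.5
tool_pos: [0.5404, -0.0988, 0.1037]
tcp_rot: [3.133, -0.224, 0.0]
contact_force: [-0.8, 0.8, 0.7]
width: 0.239
```

```bash
python3 -c "
from h import *
a=np.radians(126.6+45)
want((.5855+.046*np.cos(a),-.1038+.046*np.sin(a),.104),171.6+90)
a=grab('side')
cv2.imwrite('pics/j3.png',cv2.resize(a[160:290,230:363],(520,508),interpolation=cv2.INTER_CUBIC))"
```

```text
t 5.5 pos [ 0.5404 -0.0988  0.1037] ybear -98.18 q7 -1.63 F [-0.81  0.77  0.68] w 22.27
shift [-0.0007 -0.0016 -0.0003] turn [ 0.0004 -0.0003  0.0039]
```

View pics/j3.png

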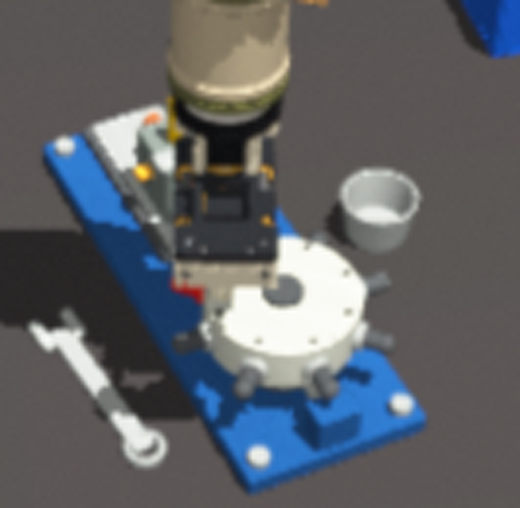

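The red punch has moved one click and the wrist force is zero, so click 1 is seated. Now click 2 with firm jaws.

move_arm --pt "0.00014 0.0036 0 0 0 -0.0785 0.022" --pt "0.00014 0.0036 0 0 0 -0.0785 0.022" --pt "0.00014 0.0036 0 0 0 -0.0785 0.022" --pt "0.00014 0.0036 0 0 0 -0.0785 0.022" --pt "0.00014 0.0036 0 0 0 -0.0785 0.022" --pt "0.00014 0.0036 0 0 0 -0.0785 0.022" --pt "0.00014 0.0036 0 0 0 -0.0785 0.022" --pt "0.00014 0.0036 0 0 0 -0.0785 0.022" --pt "0.00014 0.0036 0 0 0 -0.0785 0.022" --pt "0.00014 0.0036 0 0 0 -0.0785 0.022"

```text
clock: 6.38
tool_pos: [0.5492, -0.1319, 0.1036]
tcp_rot: [-2.978, -0.999, -0.001]
contact_force: [-0.1, 1.6, 0.3]
width: 0.24
```

move_arm --pt "0 0 0 0 0 0 0.022" --pt "0 0 0 0 0 0 0.022" --pt "0 0 0 0 0 0 0.022" --pt "0 0 0 0 0 0 0.022"

```text
clock: 6.72
tool_pos: [0.5489, -0.1324, 0.1036]
tcp_rot: [2.982, 0.99, -0.0]
contact_force: [-0.5, -0.3, 0.1]
width: 0.241
```

```bash
python3 -c "
from h import *
a=np.radians(126.6+90)
want((.5855+.046*np.cos(a),-.1038+.046*np.sin(a),.104),171.6+90+45)
a=grab('side')
for b in blobs(a[160:290,230:363],(0,170,60),(6,255,255),3):print(b)
a=grab('side','pics/j4.png')"
```

```text
t 6.7167 pos [ 0.5489 -0.1324  0.1036] ybear -53.28 q7 -1.04 F [-0.49 -0.27  0.13] w 22.37
shift [ 0.0004 -0.0011 -0.0004] turn [0.0001 0.0003 0.0021]
([56.8, 79.7], [55, 79, 4, 2, 6])
([50.2, 86.6], [45, 83, 10, 7, 36])
```

Click 2 is seated: forces are near zero and the red punch has moved on to about (280,246). Now click 3.

move_arm --pt "0.00014 0.0036 0 0 0 -0.0785 0.022" --pt "0.00014 0.0036 0 0 0 -0.0785 0.022" --pt "0.00014 0.0036 0 0 0 -0.0785 0.022" --pt "0.00014 0.0036 0 0 0 -0.0785 0.022" --pt "0.00014 0.0036 0 0 0 -0.0785 0.022" --pt "0.00014 0.0036 0 0 0 -0.0785 0.022" --pt "0.00014 0.0036 0 0 0 -0.0785 0.022" --pt "0.00014 0.0036 0 0 0 -0.0785 0.022" --pt "0.00014 0.0036 0 0 0 -0.0785 0.022" --pt "0.00014 0.0026 0 0 0 -0.0785 0.022"

```text
clock: 7.65
tool_pos: [0.5777, -0.1496, 0.1035]
tcp_rot: [-2.37, -2.061, 0.001]
contact_force: [-0.5, 0.9, -0.4]
width: 0.241
```

move_arm --pt "0 0 0 0 0 0 0.022" --pt "0 0 0 0 0 0 0.022" --pt "0 0 0 0 0 0 0.034" --pt "0 0 0 0 0 0 0.034" --pt "0 0 0 0 0 0 0.034" --pt "0 0 0 0 0 0 0.034"

```text
clock: 8.15
tool_pos: [0.5782, -0.1499, 0.1037]
tcp_rot: [2.375, 2.056, -0.0]
contact_force: [-0.3, -0.6, -0.4]
width: 0.362
```

```bash
python3 -c "
from h import *
a=np.radians(126.6+135)
want((.5855+.046*np.cos(a),-.1038+.046*np.sin(a),.104),171.6+180)
a=grab('side','pics/j5.png')
for b in blobs(a[160:290,230:363],(0,170,60),(6,255,255),3):print(b)"
```

```text
t 8.15 pos [ 0.5782 -0.1499  0.1037] ybear -8.23 q7 -0.43 F [-0.27 -0.6  -0.38] w 33.66
shift [ 0.0007  0.0005 -0.0003] turn [0.     0.0002 0.003 ]
([67.5, 84.2], [66, 81, 4, 7, 18])
([64.0, 95.9], [61, 92, 8, 10, 51])
```

Click 3 is in place with the jaws open and no force. I'll lift clear and then turn for the slide post.

move_arm --pt "0 0 -0.015 0 0 0 0.034" --pt "0 0 -0.025 0 0 0 0.034" --pt "0 0 -0.03 0 0 0 0.034" --pt "0 0 -0.03 0 0 0 0.034" --pt "0 0 0 0 0 0.113 0.034" --pt "0 0 0 0 0 0.113 0.034" --pt "0 0 0 0 0 0.113 0.034" --pt "0 0 0 0 0 0.113 0.034" --pt "0 0 0 0 0 0.113 0.034" --pt "0 0 0 0 0 0.113 0.034"

```text
clock: 9.03
tool_pos: [0.5782, -0.15, 0.2037]
tcp_rot: [2.927, 1.142, 0.0]
contact_force: [0.3, 0.0, -1.2]
width: 0.368
```

move_arm --pt "0 0 0 0 0 0.113 0.034" --pt "0 0 0 0 0 0.113 0.034" --pt "0 0 0 0 0 0.113 0.034" --pt "0 0 0 0 0 0.113 0.034" --pt "0 0 0 0 0 0 0.034"

```text
clock: 9.45
tool_pos: [0.5782, -0.1498, 0.2037]
tcp_rot: [3.108, 0.458, 0.0]
contact_force: [0.3, 1.0, 0.2]
width: 0.364
```

```bash
python3 -c "
from h import *
want((.532,.0735,.2037),-73)"
```

```text
t 9.45 pos [ 0.5782 -0.1498  0.2037] ybear -73.22 q7 -1.26 F [0.3  1.04 0.22] w 33.82
shift [ 0.0202 -0.2271 -0.    ] turn [ 0.0003  0.     -0.0039]
```

move_arm --pt "0.0026 -0.029 0 0 0 -0.004 0.034" --pt "0.0026 -0.029 0 0 0 0 0.034" --pt "0.0026 -0.029 0 0 0 0 0.034" --pt "0.0026 -0.029 0 0 0 0 0.034" --pt "0.0026 -0.029 0 0 0 0 0.034" --pt "0.0026 -0.029 0 0 0 0 0.034" --pt "0.0026 -0.029 0 0 0 0 0.034" --pt "0.002 -0.0241 0 0 0 0 0.034" --pt "0 0 0 0 0 0 0.034"

```text
clock: 10.2
tool_pos: [0.529, 0.0784, 0.2039]
tcp_rot: [-3.101, -0.488, -0.001]
contact_force: [-0.1, -0.5, 0.1]
width: 0.369
```

```bash
python3 -c "
from h import *
want((.532,.0735,.103),-73)
a=grab('side');b=grab('top')
c=lambda i:cv2.resize(i,(400,400),interpolation=cv2.INTER_CUBIC)
cv2.imwrite('pics/j6.png',np.hstack([c(a[160:290,225:355]),c(b[130:260,245:375])]))
for b in blobs(a[160:290,225:355],(20,120,100),(34,255,255)):print(b)"
```

```text
t 10.2 pos [0.529  0.0784 0.2039] ybear -72.12 q7 -1.67 F [-0.09 -0.46  0.08] w 34.34
shift [0.0012 0.0057 0.1009] turn [-0.0021 -0.0008  0.0154]
([50.1, 30.0], [48, 23, 6, 15, 68])
([78.3, 80.1], [76, 74, 6, 14, 65])
```

View pics/j6.png

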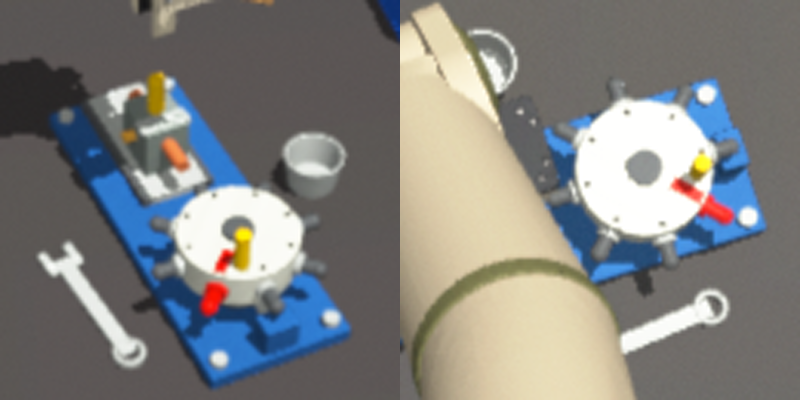

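The turret is released and the red punch lies about 135° anticlockwise of the pipe direction: down and to the right in the top view, 28° below horizontal as predicted. Now down around the post.

move_arm --pt "0.0012 0.0055 0 0 0 0.015 0.034" --pt "0 0 0.02 0 0 0 0.034" --pt "0 0 0.02 0 0 0 0.034" --pt "0 0 0.015 0 0 0 0.034" --pt "0 0 0.01 0 0 0 0.034" --pt "0 0 0.01 0 0 0 0.034" --pt "0 0 0.01 0 0 0 0.034" --pt "0 0 0.01 0 0 0 0.034" --pt "0 0 0.005 0 0 0 0.034" --pt "0 0 0 0 0 0 0.034" --squeeze 8

```text
clock: 11.13
tool_pos: [0.5325, 0.0678, 0.1025]
tcp_rot: [3.109, 0.449, -0.002]
contact_force: [-0.6, -0.3, 0.4]
width: 0.365
```

```bash
python3 -c "
from h import *
want((.532,.0735,.103),-73)"
```

```text
t 11.1333 pos [0.5325 0.0678 0.1025] ybear -73.56 q7 -1.74 F [-0.61 -0.26  0.43] w 33.95
shift [ 0.0011 -0.0056 -0.0005] turn [-0.0001  0.0016 -0.0097]
```

move_arm --pt "0 0.0012 0 0 0 0 0.034" --pt "0 0.0012 0 0 0 0 0.034" --pt "0 0.0012 0 0 0 0 0.034" --pt "0 0.0012 0 0 0 0 0.034" --pt "0 0.0012 0 0 0 0 0.034" --pt "0 0.0012 0 0 0 0 0.034" --pt "0 0.0012 0 0 0 0 0.034" --pt "0 0.0012 0 0 0 0 0.034" --pt "0 0.0012 0 0 0 0 0.034" --pt "0 0.0012 0 0 0 0 0.034"

```text
clock: 11.97
tool_pos: [0.5365, 0.0564, 0.1037]
tcp_rot: [-3.109, -0.449, -0.001]
contact_force: [-0.5, 1.9, 0.9]
width: 0.365
```

move_arm --pt "0 0.0006 0 0 0 0 0.034" --pt "0 0.0006 0 0 0 0 0.034" --pt "0 0.0006 0 0 0 0 0.034" --pt "0 0.0006 0 0 0 0 0.034" --pt "0 0.0006 0 0 0 0 0.034" --pt "0 0.0006 0 0 0 0 0.034"

```text
clock: 12.47
tool_pos: [0.5374, 0.053, 0.1036]
tcp_rot: [-3.109, -0.449, -0.0]
contact_force: [0.7, 2.0, 1.0]
width: 0.365
```

move_arm --pt "0 0.0006 0 0 0 0 0.034" --pt "0 0.0006 0 0 0 0 0.034" --pt "0 0.0006 0 0 0 0 0.034" --pt "0 0.0006 0 0 0 0 0.034" --pt "0 0.0006 0 0 0 0 0.034" --pt "0 0.0006 0 0 0 0 0.034"

```text
clock: 12.97
tool_pos: [0.5384, 0.0495, 0.1036]
tcp_rot: [-3.109, -0.449, -0.0]
contact_force: [0.8, 1.8, 1.1]
width: 0.366
```

move_arm --pt "0 0.0006 0 0 0 0 0.034" --pt "0 0.0006 0 0 0 0 0.034" --pt "0 0.0006 0 0 0 0 0.034" --pt "0 0.0006 0 0 0 0 0.034" --pt "0 0.0006 0 0 0 0 0.034"

```text
clock: 13.38
tool_pos: [0.5392, 0.0466, 0.1036]
tcp_rot: [3.109, 0.449, -0.0]
contact_force: [1.2, 2.1, -0.1]
width: 0.365
```

move_arm --pt "0 0.0006 0 0 0 0 0.034" --pt "0 0.0006 0 0 0 0 0.034" --pt "0 0.0006 0 0 0 0 0.034" --pt "0 0.0006 0 0 0 0 0.034" --pt "0 0.0006 0 0 0 0 0.034"

```text
clock: 13.8
tool_pos: [0.54, 0.0437, 0.1036]
tcp_rot: [-3.109, -0.449, 0.0]
contact_force: [1.3, 2.6, -1.3]
width: 0.366
```

move_arm --pt "0 0.0006 0 0 0 0 0.034" --pt "0 0.0006 0 0 0 0 0.034" --pt "0 0.0006 0 0 0 0 0.034" --pt "0 0.0006 0 0 0 0 0.034" --pt "0 0.0006 0 0 0 0 0.034"

```text
clock: 14.22
tool_pos: [0.5409, 0.0408, 0.1036]
tcp_rot: [-3.109, -0.449, 0.0]
contact_force: [1.4, 2.4, -1.1]
width: 0.367
```

move_arm --pt "0 0.0006 0 0 0 0 0.034" --pt "0 0.0006 0 0 0 0 0.034" --pt "0 0.0006 0 0 0 0 0.034" --pt "0 0.0006 0 0 0 0 0.034" --pt "0 0.0006 0 0 0 0 0.034"

```text
clock: 14.63
tool_pos: [0.5417, 0.038, 0.1036]
tcp_rot: [-3.109, -0.449, 0.0]
contact_force: [0.7, 2.2, -1.5]
width: 0.366
```

move_arm --pt "0 0.0006 0 0 0 0 0.034" --pt "0 0.0006 0 0 0 0 0.034" --pt "0 0.0006 0 0 0 0 0.034" --pt "0 0.0006 0 0 0 0 0.034"

```text
clock: 14.97
tool_pos: [0.5421, 0.0369, 0.1036]
tcp_rot: [-3.108, -0.45, 0.0]
contact_force: [-0.9, 8.5, -0.5]
width: 0.368
```

move_arm --pt "0 0.0006 0 0 0 0 0.034" --pt "0 0.0006 0 0 0 0 0.034" --pt "0 0.0006 0 0 0 0 0.034" --pt "0 0.0006 0 0 0 0 0.034"

```text
clock: 15.3
tool_pos: [0.5422, 0.0366, 0.1035]
tcp_rot: [-3.106, -0.453, 0.001]
contact_force: [-3.5, 14.4, 0.4]
width: 0.371
```

Contact at about 30 mm of travel. The total along the slide is 14.8 N, of which about 2 N is drag. A touch more, then hold for about a second.

move_arm --pt "0 0.0004 0 0 0 0 0.034" --pt "0 0.0004 0 0 0 0 0.034" --pt "0 0 0 0 0 0 0.034" --pt "0 0 0 0 0 0 0.034"

```text
clock: 15.63
tool_pos: [0.5422, 0.0365, 0.1035]
tcp_rot: [-3.105, -0.454, 0.001]
contact_force: [-3.2, 15.7, 0.5]
width: 0.371
```

move_arm --pt "0 0 0 0 0 0 0.034" --pt "0 0 0 0 0 0 0.034" --pt "0 0 0 0 0 0 0.034" --pt "0 0 0 0 0 0 0.034" --pt "0 0 0 0 0 0 0.034" --pt "0 0 0 0 0 0 0.034" --pt "0 0 0 0 0 0 0.034" --pt "0 0 0 0 0 0 0.034" --pt "0 0 0 0 0 0 0.034"

```text
clock: 16.38
tool_pos: [0.5422, 0.0365, 0.1035]
tcp_rot: [-3.105, -0.454, 0.001]
contact_force: [-3.6, 16.1, 0.6]
width: 0.371
```

The hold was at 16.4 N on the tool, so about 14.5 N on the punch, for more than 1 s. Drawing back now.

move_arm --pt "0 -0.002 0 0 0 0 0.034" --pt "0 -0.004 0 0 0 0 0.034" --pt "0 -0.004 0 0 0 0 0.034" --pt "0 -0.004 0 0 0 0 0.034" --pt "0 -0.004 0 0 0 0 0.034" --pt "0 -0.004 0 0 0 0 0.034" --pt "0 -0.004 0 0 0 0 0.034" --pt "0 -0.004 0 0 0 0 0.034" --pt "0 -0.004 0 0 0 0 0.034" --pt "0 -0.004 0 0 0 0 0.034"

```text
clock: 17.22
tool_pos: [0.5322, 0.069, 0.1035]
tcp_rot: [3.109, 0.448, -0.001]
contact_force: [-0.1, -2.6, -0.1]
width: 0.365
```

move_arm --pt "0 -0.002 0 0 0 0 0.034" --pt "0 -0.0015 0 0 0 0 0.034" --pt "0 -0.0015 0 0 0 0 0.034" --pt "0 -0.001 0 0 0 0 0.034" --pt "0 -0.001 0 0 0 0 0.034" --pt "0 -0.001 0 0 0 0 0.034" --pt "0 -0.001 0 0 0 0 0.034" --pt "0 0 0 0 0 0 0.034"

```text
clock: 17.88
tool_pos: [0.53, 0.078, 0.1036]
tcp_rot: [-3.109, -0.449, -0.0]
contact_force: [-1.4, -1.2, -0.6]
width: 0.366
```

move_arm --pt "0 -0.001 0 0 0 0 0.034" --pt "0 -0.001 0 0 0 0 0.034" --pt "0 -0.001 0 0 0 0 0.034" --pt "0 -0.001 0 0 0 0 0.034" --pt "0 -0.001 0 0 0 0 0.034" --pt "0 0 0 0 0 0 0.034"

```text
clock: 18.38
tool_pos: [0.529, 0.0812, 0.1036]
tcp_rot: [3.108, 0.447, 0.0]
contact_force: [1.7, -7.9, -1.5]
width: 0.366
```

move_arm --pt "0 -0.001 0 0 0 0 0.034" --pt "0 -0.001 0 0 0 0 0.034" --pt "0 -0.001 0 0 0 0 0.034" --pt "0 0 0 0 0 0 0.034"

```text
clock: 18.72
tool_pos: [0.5289, 0.0819, 0.1035]
tcp_rot: [3.106, 0.444, 0.001]
contact_force: [5.0, -15.6, -2.4]
width: 0.376
```

The back stop was reached where expected (y = 0.0812). Now back off to the middle of the post, open slightly, lift and move aside.

move_arm --pt "0 0.004 0 0 0 0 0.036" --pt "0 0.004 0 0 0 0 0.04" --pt "0 0.004 0 0 0 0 0.04" --pt "0 0 0 0 0 0 0.04" --pt "0 0 0 0 0 0 0.04"

```text
clock: 19.13
tool_pos: [0.5313, 0.0742, 0.1037]
tcp_rot: [-3.109, -0.449, -0.001]
contact_force: [0.3, 0.1, 1.0]
width: 0.428
```

move_arm --pt "0 0 -0.015 0 0 0 0.04" --pt "0 0 -0.025 0 0 0 0.04" --pt "0 0 -0.03 0 0 0 0.04" --pt "0 0 -0.03 0 0 0 0.04" --pt "0 -0.03 0 0 0 0 0.04" --pt "0 -0.03 0 0 0 0 0.04" --pt "0 -0.03 0 0 0 0 0.04" --pt "0 -0.03 0 0 0 0 0.04" --pt "0 -0.03 0 0 0 0 0.04" --pt "0 0 0 0 0 0 0.04"

```text
clock: 19.97
tool_pos: [0.4865, 0.2247, 0.204]
tcp_rot: [-3.104, -0.461, -0.001]
contact_force: [0.0, 0.2, 0.1]
width: 0.43
```

```bash
python3 -c "
from h import *
want((.532,.0735,.2),-73)
a=grab('side','pics/s9.png');b=grab('top','pics/t9.png')
t0=cv2.imread('pics/top0.png')
for q in blobs(a[160:290,225:355],(20,120,100),(34,255,255)):print(np.add(q[0],(225,160)),q[1])
c=lambda i:cv2.resize(i,(400,400),interpolation=cv2.INTER_CUBIC)
cv2.imwrite('pics/j7.png',np.hstack([c(a[160:290,225:355]),c(b[130:260,245:375])]))"
```

```text
t 19.9667 pos [0.4865 0.2247 0.204 ] ybear -73.12 q7 -1.98 F [0.04 0.23 0.15] w 39.95
shift [-0.0004  0.1579  0.0034] turn [-0.0036 -0.0011 -0.002 ]
[275.3 189.4] [48, 23, 6, 14, 75]
[265.8 203.6] [39, 42, 4, 4, 10]
[303.3 240.1] [76, 74, 6, 14, 65]
```

View pics/j7.png

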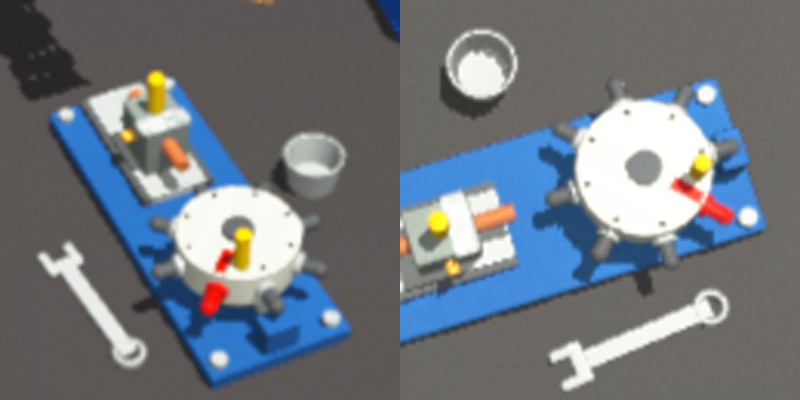

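The post is back at side pixel (275.3,189.4), against (275.4,189.5) at the start. The turret is unchanged since click 3, the wrench and cup have not moved, and the arm is clear. Handing in.

```bash
python3 -c "
from cell import ctrl
print(ctrl.finish_job())"
```

```text
the job is handed in; nothing more can be done
None
```

The job is handed in at about 20 s on the robot clock; the interface gives no verdict.

- **Turret:** I turned it three clicks anticlockwise from 0, with the pin caged between the fingers. I let go and it seated. The pictures show the red punch about 135° round from the pipe, as it should be for the third punch.
- **Press:** The pipe met the punch at about 30 mm of travel. I held about 16.4 N on the tool for just over a second, which is about 14.5 N on the punch after the roughly 2 N of slide drag. No reading along the slide came near 25 N.
- **Slide:** I drew it back against its stop and released it. The post is within 0.1 px of its starting place in the side view.
- **Last checks:** The force on the tool is near zero and the arm is clear of the machine. The wrench and cup look unmoved. I did not recheck the bottle, screwdriver, tape measure or wooden strip at the end, but the fingers never went low near them.

On the first click the grip was too weak at 5 N, so the fingers spread to 51 mm and the pin stopped near half-way. I raised the grip to 45 N, which carried it over, and the other two clicks went cleanly.

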